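# Put the check weight on the scale

### The job

The scale needs checking: press down the end of the larger metal weight that lies at the thumb notch of its wooden holder, so that its other end tips up, then take it by the raised end and set it down flat on the scale's platform. Leave the smaller weight in its holder.

Things in the scene. Friction and masses are not known exactly. Their poses are not given: they have to be found in the camera images.
- large_weight_center (a point): Centre (half-way up) of the larger check weight, a plain loose steel block 80 x 44 x 18 mm along its x, y, z (a 9 mm round brass plug marks the middle of its top), 0.24 to 0.38 kg. It lies level in a well of its holder, top flush, too close to be gripped (gaps 1.5 mm); its -x end lies at the thumb notch. Tipped, its +x top edge stands about 17 mm above the holder.
- large_weight_holder: Fixed wooden holder of the larger weight, 114 x 80 mm, 40 mm high; origin under the weight's centre. Its -x end has an open 58 mm wide thumb notch, the wood there at most 12 mm high. The weight rests on a ledge ending at x = -2 mm: pressing the last 8 mm of its -x end 11 mm down to its stop (a few N) tips it 0.48 rad and it stays so; under about 7 mm it may fall back.
- small_weight_center (a point): Centre (half-way up) of the smaller check weight, a like loose steel block 58 x 32 x 18 mm, flush in a like holder of the same outer size. It must stay there. The two holders may change places.
- scale_platform (a point): Middle of the weighing platform of the flat grey digital scale (160 x 210 mm, fixed), at its surface, 17 mm above the table. x lies along the scale's 160 mm side, y along its 210 mm side, z up; the free platform reaches 75 mm to either side in x and in y; the display and two buttons lie beyond, at +y.
There are look-alikes about, which are no part of the job. What is shaped like the part that bears large_weight_center but blue or orange is not meant.

How it is judged (in metres and radians):
On the way:
1. the larger weight stands tipped up in its holder, by at least 0.3 rad (17 degrees), before it is taken out (angle between large_weight_center's own z axis and vertical above 0.3 rad and distance of large_weight_center from where it was at the start of the episode below 0.02 m), for 0.2 s.
At the end, for the whole second after the job is handed in: The larger weight lies flat and still on the scale, its centre within 60 mm (along x) and 65 mm (along y) of the platform's middle; the smaller weight lies within 12 mm of where it was (x of large_weight_center in the frame of scale_platform between -0.06 and 0.06 m and y of large_weight_center in the frame of scale_platform between -0.065 and 0.065 m and z of large_weight_center in the frame of scale_platform between 0.004 and 0.014 m and linear speed of large_weight below 0.02 m/s and distance of small_weight_center from where it was at the start of the episode below 0.012 m); the robot touches nothing.
It fails at once if the larger weight is let go of with its centre more than 60 mm above the platform (dropped onto the scale) (contact force between the fingers and large_weight below 0.01 N and horizontal distance between large_weight_center and scale_platform below 0.09 m and z of large_weight_center in the frame of scale_platform above 0.06 m).
It fails at once if the smaller weight is moved more than 12 mm (distance of small_weight_center from where it was at the start of the episode above 0.012 m).
It also fails if it takes over 54 s, if anything falls off the work surface, if the arm or the gripper's body presses on something with over 40 N, if the wrist force passes 120 N, or if a joint passes its speed limit or range.

### The arm

A 6-joint arm with a two-finger parallel gripper is mounted at the origin on the work surface; the furniture and walls round the work are solid. World frame = base frame: x ahead of the robot, y to its left, z up, the work surface at z = 0. Lengths are in mm, angles in rad, forces in N, time in s.
With the tool pointing down it reaches from about 350 to 975 mm from the base axis. Payload 7.1 kg.
Tool frame: the origin (TCP) lies at the very end of the fingers, on their centre line; the grasp point (between the pads) lies 19 mm behind it; z points along the fingers, y is the line along which they close (so a half turn about z gives the same grasp; the last joint's range is limited). The gripper opens to 88 mm and grips with 3 to 60 N. Pads are 20 mm wide; open, the fingers measure 115 mm over their backs; the gripper's body (75 mm by 178 mm) begins 61 mm behind the grasp point.
Start: joints at [-1.141, 0.423, 1.63, -0, 1.089, -0.019], TCP at [271.192, -563.08, 222.675] pointing down, gripper open.
Joint ranges: [-3, 3], [-0.9, 2.11], [0.09, 2.58], [-1.31, 4.45], [0.11, 2.69], [-2.54, 2.54]. Speed limits (rad/s): [2.39, 2.39, 3.01, 3.14, 3.14, 3.14].

### API

Orientations are given as a rotation vector (axis times angle).
In Python, from workcell import sensors, imaging, close_job gives the robot as it stands. The module is installed in compiled form; this text tells all that it offers.
- The arm moves only by the tool servo_tool, never from a script. Its argument "steps" is a list of rows, each a list of 3 entries, a list of its own where there are three numbers: the shift along the world's x, y, z in m, then the turn, a rotation vector about the world's x, y, z in degrees, then the opening, from -1 (shut) to 1 (fully open). A call has exactly 8 rows; each row shifts and turns the commanded pose from where the row before left it; what a row does not reach is not made up. A row lasts 1/12 s, in which the tool goes at most 41.7 mm and 7.16 degrees, less where a joint would pass 70% of its speed; a pose out of reach is approached as far as the arm can. A call is refused whole if a number of a shift passes 0.0417 or a number of a turn 7.16, either way. A call with a gripper value outside its range is refused whole. The fingers move at their own pace and stop on an object; the grip force is fixed at half the most. Time passes only in rows, so rows that do not move let the fingers close, or fill a call up. It gives the time, the measured TCP pose, the force, the opening and the grip force at its end, in the units of the state.
- sensors.get_obs(): the state, without advancing time (a new reading comes with each control period).
- imaging.get_image(name): name is "scene" or "top" or "wrist"; returns a dict with "color" (400x640x3 uint8, blue, green, red), "range_z" (400x640 float32, mm along the optical axis (not along the pixel's ray), 0 where there is no reading), "vertical_fov" (degrees; the focal length in pixels is half the picture's height over the tangent of half this angle, whatever the lens; pixels are square), "cx", "cy" (the principal point, pixels), "k1" (the pictures are not rectified: a ray, as slopes to the right and down, at radius r is drawn at 1 + k1 r^2 times it, then the intrinsics apply), "rvec" (rotation vector, rad) and "tvec" (3), from world to camera coordinates, as OpenCV has them; the wrist camera has in their place "tool_from_camera" (4x4, takes a point from camera to tool coordinates, whose origin is the TCP and whose axes are the flange's). Camera axes: x right, y down, z forward; pixel columns grow to the right and rows downward; lengths in mm; the calibration is good to about 2 mm. A picture is of the moment at which its call begins: read the wrist's pose just before it.
- close_job(): hands the job in; it is judged then, once.
The state is a dict: "t": time; "qpos": joint angles; "qvel": joint speeds; "joint_torque": joint torques, N m; "ee_pos": TCP position; "orientation": TCP orientation; "ft_force": force on the tool from outside, world axes, zero at the start; "moment": the same for the moment, N m; "width": finger opening in mm; "grasp_force": force on a finger pad.
Only numpy, scipy, OpenCV 4.12 (cv2) and the standard library are available. Lean on these libraries where they do the work, as an engineer would, in place of code of your own. Each camera call takes 0.05 s, during which the arm holds its last target. There are 200 camera calls.

## Working session

There is one attempt and no reset: what is moved stays moved. The work goes in short steps, Python scripts to look and compute and a tool call to move; the robot and the scene stay as the last step left them, time stands still between calls to the robot, and variables do not carry over. Pictures are saved under pics/ and viewed, at most 10 in all, crops included, and the job is handed in when it is done.

Besides the shell and the picture viewer there is one more tool, called as name(argument=value, ...) on one line, values as JSON. servo_tool: Moves the arm, as the interface text tells. Its arguments: {"type":"object","properties":{"steps":{"type":"array"}},"required":["steps"]}

```bash
mkdir -p pics
cat > h.py <<'E'
import numpy as np, cv2
from workcell import sensors, imaging
from scipy.spatial.transform import Rotation as R
def grab(n):
    o=sensors.get_obs(); d=imaging.get_image(n); h,w=d["color"].shape[:2]
    f=h/2/np.tan(np.radians(d["vertical_fov"])/2)
    d["K"]=np.array([[f,0,d["cx"]],[0,f,d["cy"]],[0,0,1.]])
    if n=="wrist":
        T=np.eye(4); T[:3,:3]=R.from_rotvec(o["orientation"]).as_matrix(); T[:3,3]=o["ee_pos"]
        d["W"]=T@np.array(d["tool_from_camera"])
    else:
        T=np.eye(4); T[:3,:3]=R.from_rotvec(np.ravel(d["rvec"])).as_matrix(); T[:3,3]=np.ravel(d["tvec"]); d["W"]=np.linalg.inv(T)
    return d
def rays(d,uv):
    p=cv2.undistortPoints(np.float64(uv).reshape(-1,1,2),d["K"],np.array([d["k1"],0,0,0.]))[:,0]
    return np.c_[p,np.ones(len(p))]
def onplane(d,uv,z):
    r=rays(d,uv)@d["W"][:3,:3].T; c=d["W"][:3,3]
    return c+r*((z-c[2])/r[:,2])[:,None]
def bydepth(d,uv):
    uv=np.atleast_2d(uv); z=np.array([np.median(d["range_z"][int(v)-1:int(v)+2,int(u)-1:int(u)+2]) for u,v in uv])
    return (rays(d,uv)*z[:,None])@d["W"][:3,:3].T+d["W"][:3,3]
E
python3 - <<'E'
from h import *
print(sensors.get_obs())
a=grab("top");b=grab("scene")
cv2.imwrite("pics/top.png",a["color"]);cv2.imwrite("pics/scene.png",b["color"])
for d in(a,b): print(d["W"].round(2),d["k1"],d["K"][0,0])
E
```

```text
{'t': 0.0, 'qpos': array([-1.14099895e+00,  4.23828371e-01,  1.63065821e+00,  4.01678224e-06,
        1.08861068e+00, -1.90092482e-02]), 'qvel': array([ 0.00059202,  0.00074277,  0.00034881, -0.0009204 ,  0.00032467,
       -0.00059782]), 'joint_torque': array([ 1.43465659e-03, -5.44621181e+01, -2.73663211e+01,  6.45090756e-02,
        2.28318939e-02, -1.22860652e-04]), 'ee_pos': array([ 270.97449441, -562.60101547,  221.92197517]), 'orientation': array([-3.06138754e+00, -6.98751090e-01,  4.76335790e-04]), 'ft_force': array([0.40451548, 0.53914214, 0.20219691]), 'moment': array([-0.0141553 , -0.0709517 ,  0.00724928]), 'grasp_force': 0.0, 'width': 87.78298700392193}
[[-1.00000e-02 -9.90000e-01  1.60000e-01  1.38100e+02]
 [-1.00000e+00  1.00000e-02  1.00000e-02  1.53000e+02]
 [-1.00000e-02 -1.60000e-01 -9.90000e-01  1.32147e+03]
 [ 0.00000e+00  0.00000e+00  0.00000e+00  1.00000e+00]] 0.034970795611351135 413.64965340426255
[[-4.90000e-01 -5.60000e-01  6.70000e-01 -8.24370e+02]
 [-8.70000e-01  3.00000e-01 -3.90000e-01  8.40590e+02]
 [ 2.00000e-02 -7.70000e-01 -6.30000e-01  1.20195e+03]
 [ 0.00000e+00  0.00000e+00  0.00000e+00  1.00000e+00]] -0.03980798270308437 451.94216585803304
```

View pics/top.png

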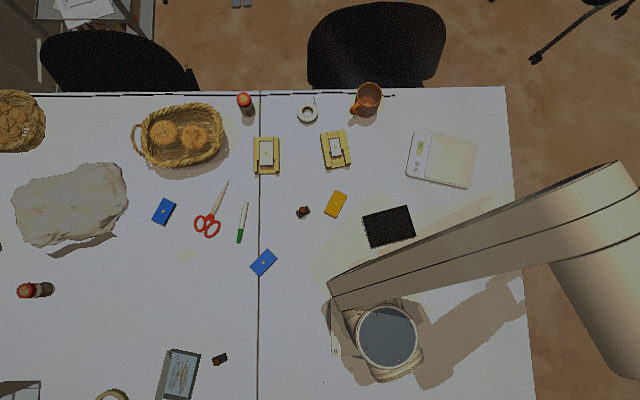

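View pics/scene.png

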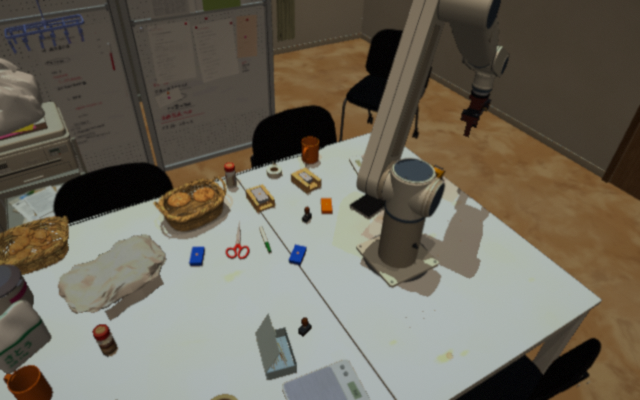

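Run:
```python
from h import *
a=grab("top");b=grab("scene")
A=cv2.resize(a["color"][120:200,240:380],None,fx=5,fy=5,interpolation=cv2.INTER_CUBIC)
B=cv2.resize(a["color"][120:200,395:485],None,fx=3,fy=3); C=b["color"][340:400,270:380]; C=cv2.resize(C,None,fx=2.5,fy=2.5)
o=np.zeros((600,720,3),np.uint8);o[:400,:700]=A;o[400:600,:225]=B[20:220,:225];o[400:550,300:575]=C
cv2.imwrite("pics/crop.png",o)
print(onplane(a,[[417,130],[477,137],[468,189],[405,181],[267,155],[336,149]],17).round())
print(bydepth(a,[[450,165],[267,155],[336,149],[258,163],[275,165],[390,225]]).round())
print(bydepth(b,[[310,390],[350,375],[260,195],[306,179]]).round(), onplane(b,[[283,383],[340,361],[368,398]],17).round())
```

```text
[[ 594. -188.   17.]
 [ 566. -380.   17.]
 [ 394. -339.   17.]
 [ 424. -141.   17.]
 [ 517.  304.   17.]
 [ 534.   78.   17.]]
[[ 474. -287.   16.]
 [ 511.  301.   39.]
 [ 527.   80.   40.]
 [ 487.  331.   31.]
 [ 478.  275.   38.]
 [ 283.  -87.   13.]]
[[-300.  525.   17.]
 [-314.  404.   13.]
 [ 509.  304.   39.]
 [ 514.   87.   39.]] [[-246.  580.   17.]
 [-265.  407.   17.]
 [-395.  399.   17.]]
```

View pics/crop.png

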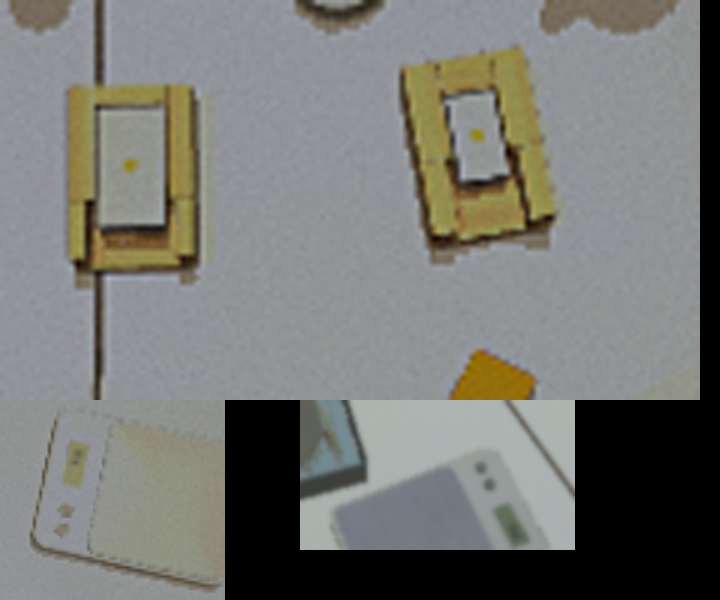

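Run:
```python
from h import *
a=grab("top");b=grab("scene")
for n,d,pts in(("top",a,[(450,150),(455,165),(465,175),(440,170),(423,140),(418,172),(413,165),(490,160),(440,200),(165,212),(130,395)]),("scene",b,[(300,392),(320,385),(335,378),(345,369),(360,390),(375,370),(270,385),(360,158),(355,161)])):
    for u,v in pts: print(n,(u,v),d["color"][v-1:v+2,u-1:u+2].reshape(-1,3).mean(0).round(),bydepth(d,[(u,v)])[0].round())
# outline of near scale by edges against table, printing minAreaRect on height mask
V,U=np.mgrid[100:220,380:520]; uv=np.c_[U.ravel(),V.ravel()]
r=rays(a,uv)*a["range_z"][V,U].ravel()[:,None]; P=r@a["W"][:3,:3].T+a["W"][:3,3]
m=(P[:,2]>8)&(P[:,2]<40)&(P[:,0]>370)
print(cv2.minAreaRect(P[m][:,:2].astype(np.float32)),m.sum(),np.median(P[m][:,2]))
```

```text
top (450, 150) [126. 145. 143.] [ 523. -289.   20.]
top (455, 165) [130. 147. 144.] [ 474. -303.   18.]
top (465, 175) [123. 139. 143.] [ 440. -332.   19.]
top (440, 170) [129. 147. 144.] [ 458. -254.   18.]
top (423, 140) [138. 143. 142.] [ 560. -206.   16.]
top (418, 172) [149. 145. 142.] [ 453. -184.   18.]
top (413, 165) [153. 147. 144.] [ 477. -170.   15.]
top (490, 160) [142. 143. 142.] [ 493. -424.   -2.]
top (440, 200) [144. 146. 143.] [ 363. -254.   -1.]
top (165, 212) [132.  73.  37.] [334. 628.  17.]
top (130, 395) [143. 141. 139.] [-213.  710.   -0.]
scene (300, 392) [132. 122. 116.] [-291.  551.   16.]
scene (320, 385) [129. 120. 115.] [-299.  493.   15.]
scene (335, 378) [132. 127. 121.] [-303.  447.   17.]
scene (345, 369) [147. 149. 142.] [-291.  406.   13.]
scene (360, 390) [142. 146. 138.] [-365.  404.   14.]
scene (375, 370) [122. 128. 128.] [-329.  326.   -3.]
scene (270, 385) [173. 178. 170.] [-225.  611.   -1.]
scene (360, 158) [163. 175. 168.] [ 564. -227.   16.]
scene (355, 161) [139. 159. 154.] [ 553. -191.   17.]
((517.1597290039062, -243.3202362060547), (288.2046203613281, 218.3288116455078), 61.454349517822266) 3169 17.537598901984893
```

servo_tool(steps=[[[0.02,0.035,0.012],[0,0,7],1],[[0.02,0.035,0.012],[0,0,7],1],[[0.02,0.035,0.012],[0,0,7],1],[[0.02,0.035,0.012],[0,0,7],1],[[0.02,0.035,0.012],[0,0,7],1],[[0.02,0.035,0.012],[0,0,7],1],[[0.02,0.035,0.012],[0,0,7],1],[[0.01,0.01,0.01],[0,0,7],1]])

```text
t: 0.97
ee_pos: [421.1, -306.4, 316.9]
orientation: [-2.367, -2.065, -0.002]
ft_force: [-0.4, 0.2, 0.5]
width: 87.5
grasp_force: 0.0
```

Run:
```python
from h import *
d=grab("wrist"); print(sensors.get_obs()["ee_pos"],sensors.get_obs()["t"],d["W"].round(2))
np.savez("cream.npz",W=d["W"],K=d["K"],k1=d["k1"],c=d["color"],r=d["range_z"])
cv2.imwrite("pics/w1.png",d["color"])
```

```text
[ 422.97062957 -307.25363856  318.84386135] 1.0167 [[ 9.9000e-01 -1.3000e-01 -3.0000e-02  4.2959e+02]
 [-1.4000e-01 -9.6000e-01 -2.6000e-01 -2.3706e+02]
 [ 0.0000e+00  2.6000e-01 -9.7000e-01  4.8003e+02]
 [ 0.0000e+00  0.0000e+00  0.0000e+00  1.0000e+00]]
```

View pics/w1.png

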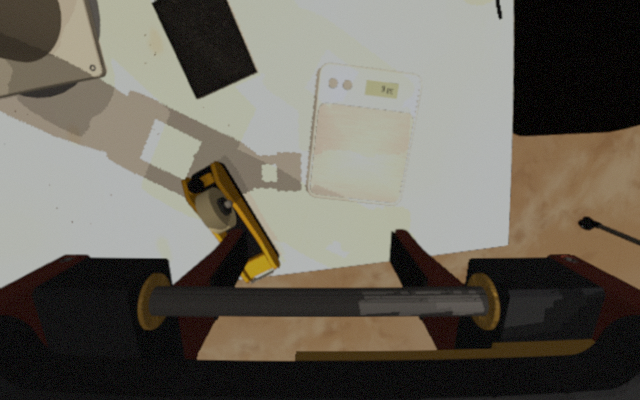

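The wrist view shows the near scale, corners about (318,66), (420,75), (400,204), (308,195): white with a cream platform. The far one at scene (320,385) has a grey platform. I'll compare the sizes.

Run:
```python
from h import *
z=np.load("cream.npz"); d=dict(W=z["W"],K=z["K"],k1=float(z["k1"]))
P=onplane(d,[[317,64],[421,73],[402,206],[306,196],[314,104],[411,110]],15);print(P.round())
print([np.linalg.norm(P[i]-P[(i+1)%4]).round() for i in range(4)])
```

```text
[[ 441. -145.   15.]
 [ 596. -178.   15.]
 [ 554. -384.   15.]
 [ 395. -345.   15.]
 [ 428. -201.   15.]
 [ 578. -230.   15.]]
[np.float64(159.0), np.float64(211.0), np.float64(164.0), np.float64(205.0)]
```

servo_tool(steps=[[[0.005,0.041,0],[0,0,7],1],[[0.005,0.041,0],[0,0,7],1],[[0.005,0.041,0],[0,0,7],1],[[0.005,0.041,0],[0,0,7],1],[[0.005,0.041,0],[0,0,7],1],[[0.005,0.041,0],[0,0,7],1],[[0.005,0.041,0],[0,0,7],1],[[0.005,0.041,0],[0,0,7],1]])

```text
t: 1.68
ee_pos: [459.7, 19.1, 315.9]
orientation: [1.128, 2.932, -0.0]
ft_force: [1.0, -0.1, 1.0]
width: 88.1
grasp_force: 0.0
```

servo_tool(steps=[[[0,0.041,0],[0,0,7],1],[[0,0.041,0],[0,0,7],1],[[0,0.041,0],[0,0,7],1],[[0,0.041,0],[0,0,7],1],[[0,0.041,0],[0,0,7],1],[[0,0.041,0],[0,0,7],1],[[0,0.02,0],[0,0,0],-1],[[0,0,0],[0,0,0],-1]])

```text
t: 2.35
ee_pos: [460.0, 286.9, 315.4]
orientation: [0.004, 3.142, 0.001]
ft_force: [0.0, -0.8, -0.2]
width: 77.9
grasp_force: 0.0
```

Run:
```python
from h import *
d=grab("wrist"); o=sensors.get_obs();print(o["ee_pos"],o["t"],o["qpos"].round(2),R.from_rotvec(o["orientation"]).as_matrix().round(3),d["W"].round(2))
np.savez("hold.npz",W=d["W"],K=d["K"],k1=d["k1"],c=d["color"],r=d["range_z"])
cv2.imwrite("pics/w2.png",d["color"])
```

```text
[459.79261399 284.79175014 315.28127651] 2.4 [ 0.53  0.2   1.72 -0.    1.22 -1.03] [[-1.     0.004 -0.   ]
 [ 0.004  1.    -0.001]
 [ 0.    -0.001 -1.   ]] [[ 0.0000e+00  9.7000e-01  2.6000e-01  3.8842e+02]
 [ 1.0000e+00 -0.0000e+00 -0.0000e+00  2.8663e+02]
 [ 0.0000e+00  2.6000e-01 -9.7000e-01  4.7849e+02]
 [ 0.0000e+00  0.0000e+00  0.0000e+00  1.0000e+00]]
```

View pics/w2.png

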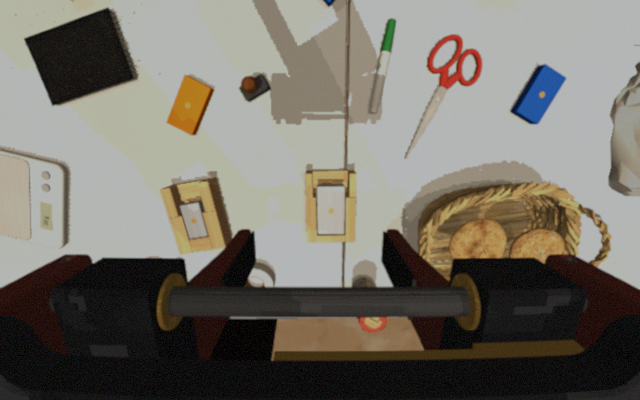

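The view shows the large weight with its plug at (331,211) and its notch toward the robot (top of image). The small weight is at (193,221). I'll measure the block now.

Run:
```python
from h import *
z=np.load("hold.npz"); d=dict(W=z["W"],K=z["K"],k1=float(z["k1"]),range_z=z["r"]); c=z["c"]
hsv=cv2.cvtColor(c,cv2.COLOR_BGR2HSV)
m=((hsv[...,1]<60)&(hsv[...,2]>110)).astype(np.uint8); roi=np.zeros_like(m); roi[172:240,307:354]=1; m&=roi
n,l,s,ce=cv2.connectedComponentsWithStats(m)
for i in range(1,n):
    if s[i,4]>300:
        cn=max(cv2.findContours((l==i).astype(np.uint8),0,1)[0],key=cv2.contourArea)
        P=onplane(d,cn[:,0].astype(float),40)
        print(s[i],cv2.minAreaRect(P[:,:2].astype(np.float32)))
w=((hsv[...,1]>=70)).astype(np.uint8); roi[:]=0; roi[160:248,300:362]=1
cn=max(cv2.findContours(w&roi,0,1)[0],key=cv2.contourArea); P=onplane(d,cn[:,0].astype(float),40);print("wood",cv2.minAreaRect(P[:,:2].astype(np.float32)))
print(onplane(d,[[331,211],[193,221]],40).round(1), bydepth(d,[[331,200],[311,215],[193,225]]).round(1))
cv2.imwrite("pics/w2c.png",cv2.resize(c[155:255,290:370],None,fx=6,fy=6,interpolation=cv2.INTER_CUBIC))
```

```text
[ 317  186   28   49 1329] ((518.14697265625, 306.5788879394531), (44.23269271850586, 80.15985107421875), 89.83539581298828)
wood ((505.36492919921875, 305.64422607421875), (134.8801727294922, 79.3151626586914), 0.9389282464981079)
[[518.9 306.9  40. ]
 [535.3  82.1  40. ]] [[500.4 306.7  41.2]
 [525.2 274.9  41. ]
 [541.6  82.1  41.7]]
```

View pics/w2c.png

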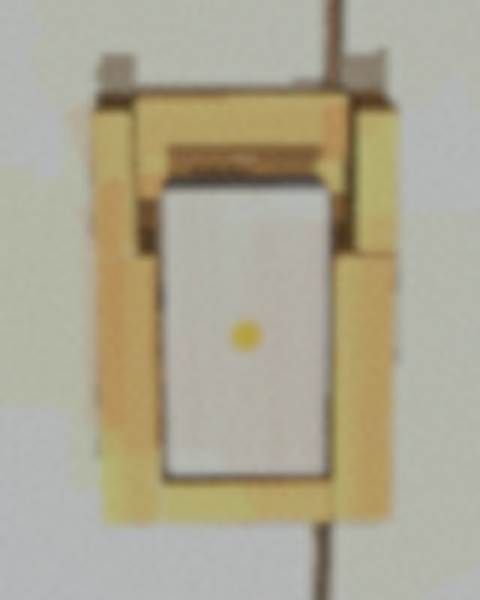

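The holder is clear: the block measures 80.2x44.2 mm, centred at (518,306.5), yaw about 0. I'll close the fingers and go above the pressing point (475, 306.5).

servo_tool(steps=[[[0.002,0.003,-0.03],[0,0,0],-1],[[0.002,0.003,-0.033],[0,0,0],-1],[[0.002,0.003,-0.033],[0,0,0],-1],[[0.002,0.003,-0.033],[0,0,0],-1],[[0.002,0.003,-0.033],[0,0,0],-1],[[0.002,0.003,-0.033],[0,0,0],-1],[[0.002,0.003,-0.03],[0,0,0],-1],[[0.001,0.001,0],[0,0,0],-1]])

```text
t: 3.07
ee_pos: [472.1, 302.0, 85.7]
orientation: [-0.012, -3.133, 0.008]
ft_force: [-0.3, 0.3, -0.6]
width: 20.0
grasp_force: 0.0
```

servo_tool(steps=[[[0,0,-0.012],[0,0,0],-1],[[0,0,-0.01],[0,0,0],-1],[[0,0,0],[0,0,0],-1],[[0,0,0],[0,0,0],-1],[[0,0,0],[0,0,0],-1],[[0,0,0],[0,0,0],-1],[[0,0,0],[0,0,0],-1],[[0,0,0],[0,0,0],-1]])

```text
t: 3.73
ee_pos: [475.1, 305.9, 69.6]
orientation: [0.008, 3.141, 0.001]
ft_force: [-0.9, 0.6, -0.0]
width: 0.5
grasp_force: 0.0
```

Run:
```python
from h import *
d=grab("wrist"); o=sensors.get_obs();print(o["ee_pos"],o["t"],o["width"])
cv2.imwrite("pics/w3.png",d["color"])
```

```text
[475.1012337  305.85727032  69.40972796] 3.7833 0.35822523201851897
```

View pics/w3.png

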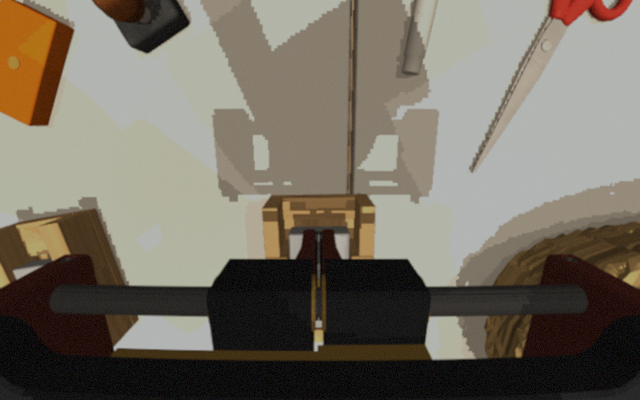

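The wrist view shows the closed fingers (318,240) centred over the notch end of the block (290–350). Pressing.

servo_tool(steps=[[[0,0,-0.007],[0,0,0],-1],[[0,0,-0.007],[0,0,0],-1],[[0,0,-0.007],[0,0,0],-1],[[0,0,-0.006],[0,0,0],-1],[[0,0,-0.002],[0,0,0],-1],[[0,0,-0.002],[0,0,0],-1],[[0,0,-0.002],[0,0,0],-1],[[0,0,-0.002],[0,0,0],-1]])

```text
t: 4.45
ee_pos: [475.0, 305.7, 33.7]
orientation: [0.008, 3.141, 0.0]
ft_force: [0.2, 0.2, -0.0]
width: 0.3
grasp_force: 0.0
```

servo_tool(steps=[[[0,0,-0.002],[0,0,0],-1],[[0,0,-0.001],[0,0,0],-1],[[0,0,-0.001],[0,0,0],-1],[[0,0,-0.001],[0,0,0],-1],[[0,0,-0.001],[0,0,0],-1],[[0,0,0],[0,0,0],-1],[[0,0,0],[0,0,0],-1],[[0,0,0],[0,0,0],-1]])

```text
t: 5.12
ee_pos: [474.9, 305.6, 28.0]
orientation: [0.008, 3.141, 0.0]
ft_force: [0.4, 0.2, -0.1]
width: 0.4
grasp_force: 0.0
```

Run:
```python
from h import *
d=grab("wrist");s=grab("scene")
o=np.hstack([cv2.resize(d["color"][180:270,240:400],None,fx=2.5,fy=2.5),cv2.resize(s["color"][175:220,235:315],None,fx=5,fy=5)])
cv2.imwrite("pics/w4.png",o)
for u in range(292,350,8): print(u,[ (v,*bydepth(d,[(u,v)])[0].round(0)) for v in (232,240,248,254)])
```

```text
292 [(232, np.float64(471.0), np.float64(288.0), np.float64(13.0)), (240, np.float64(480.0), np.float64(287.0), np.float64(5.0)), (248, np.float64(478.0), np.float64(289.0), np.float64(23.0)), (254, np.float64(481.0), np.float64(289.0), np.float64(25.0))]
300 [(232, np.float64(471.0), np.float64(293.0), np.float64(13.0)), (240, np.float64(480.0), np.float64(292.0), np.float64(5.0)), (248, np.float64(477.0), np.float64(294.0), np.float64(24.0)), (254, np.float64(463.0), np.float64(296.0), np.float64(64.0))]
308 [(232, np.float64(463.0), np.float64(299.0), np.float64(35.0)), (240, np.float64(463.0), np.float64(300.0), np.float64(46.0)), (248, np.float64(463.0), np.float64(300.0), np.float64(58.0)), (254, np.float64(463.0), np.float64(300.0), np.float64(64.0))]
316 [(232, np.float64(464.0), np.float64(304.0), np.float64(32.0)), (240, np.float64(464.0), np.float64(304.0), np.float64(44.0)), (248, np.float64(464.0), np.float64(304.0), np.float64(54.0)), (254, np.float64(464.0), np.float64(304.0), np.float64(61.0))]
324 [(232, np.float64(463.0), np.float64(309.0), np.float64(35.0)), (240, 
[... 253 characters left out ...]
40, np.float64(463.0), np.float64(313.0), np.float64(46.0)), (248, np.float64(463.0), np.float64(312.0), np.float64(57.0)), (254, np.float64(463.0), np.float64(312.0), np.float64(64.0))]
340 [(232, np.float64(471.0), np.float64(320.0), np.float64(13.0)), (240, np.float64(473.0), np.float64(319.0), np.float64(21.0)), (248, np.float64(478.0), np.float64(319.0), np.float64(23.0)), (254, np.float64(481.0), np.float64(319.0), np.float64(26.0))]
348 [(232, np.float64(471.0), np.float64(325.0), np.float64(13.0)), (240, np.float64(474.0), np.float64(324.0), np.float64(20.0)), (248, np.float64(478.0), np.float64(324.0), np.float64(24.0)), (254, np.float64(481.0), np.float64(324.0), np.float64(25.0))]
```

View pics/w4.png

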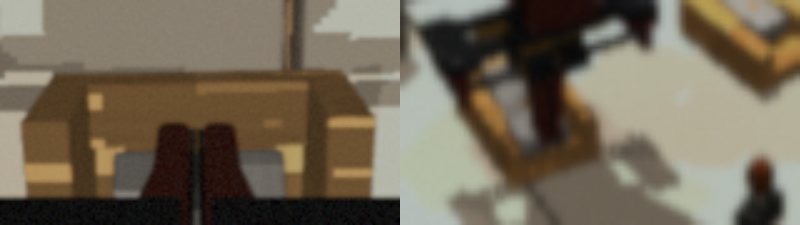

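The view shows the block's end sunk at the fingers: its top edge is at z≈20 and the surface rises toward +x, so it is tipped. I'll back off upward, open, and go over the raised end.

servo_tool(steps=[[[0,0,0.02],[0,0,0],-1],[[0,0,0.02],[0,0,0],-1],[[0,0,0.03],[0,0,0],-1],[[0.02,0,0.03],[0,0,0],0.5],[[0.02,0,0],[0,0,0],1],[[0.02,0,0],[0,0,0],1],[[0.005,0,0],[0,0,0],1],[[0,0,0],[0,0,0],1]])

```text
t: 5.88
ee_pos: [540.7, 305.5, 127.8]
orientation: [0.009, 3.141, 0.0]
ft_force: [-0.6, 0.1, 0.3]
width: 30.3
grasp_force: 0.0
```

servo_tool(steps=[[[0,0,0],[0,0,0],1],[[0,0,0],[0,0,0],1],[[0,0,0],[0,0,0],1],[[0,0,0],[0,0,0],1],[[0,0,0],[0,0,0],1],[[0,0,0],[0,0,0],1],[[0,0,0],[0,0,0],1],[[0,0,0],[0,0,0],1]])

```text
t: 6.55
ee_pos: [539.8, 305.7, 127.9]
orientation: [-0.008, -3.142, 0.0]
ft_force: [-0.8, 0.5, -0.4]
width: 83.5
grasp_force: 0.0
```

Run:
```python
from h import *
d=grab("wrist");o=sensors.get_obs();print(o["ee_pos"],o["t"],o["width"])
for v in range(200,270,5): print(v,bydepth(d,[(312,v),(330,v)]).round(1).tolist())
cv2.imwrite("pics/w5.png",d["color"])
```

```text
[539.85601374 305.6420445  127.91480633] 6.6 86.43859079011621
200 [[529.8, 299.9, 50.3], [529.9, 315.5, 50.3]]
205 [[533.8, 299.9, 52.3], [533.7, 315.4, 53.0]]
210 [[537.7, 299.9, 54.5], [537.6, 315.4, 55.0]]
215 [[541.5, 299.9, 56.8], [541.6, 315.3, 56.7]]
220 [[548.1, 299.7, 50.5], [548.7, 315.7, 48.8]]
225 [[559.1, 299.2, 32.4], [559.1, 316.4, 32.7]]
230 [[560.9, 299.3, 41.2], [560.9, 316.1, 41.5]]
235 [[566.1, 299.3, 40.6], [566.0, 316.1, 41.3]]
240 [[571.1, 299.2, 40.7], [571.3, 316.2, 40.5]]
245 [[593.4, 298.1, 0.9], [593.5, 317.9, 0.9]]
250 [[599.2, 298.1, 1.1], [599.3, 317.9, 1.1]]
255 [[605.2, 298.0, 1.2], [605.5, 317.9, 0.7]]
260 [[611.4, 297.9, 1.0], [611.5, 318.0, 1.0]]
265 [[617.4, 297.9, 1.2], [617.4, 318.0, 1.4]]
```

View pics/w5.png

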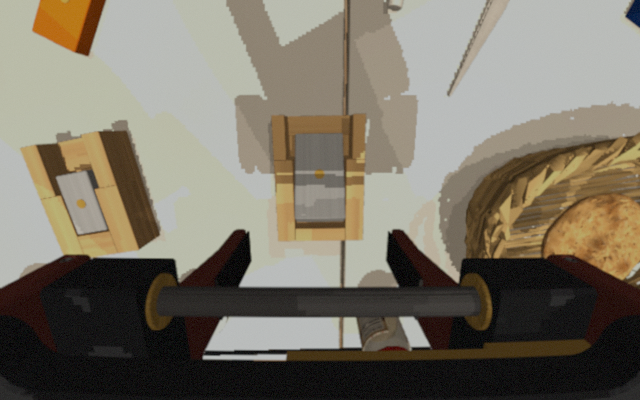

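The block stands tipped: the raised edge is at x≈543, z≈57, with a slope of about 0.5. I'll descend to z≈42.5 and grip.

servo_tool(steps=[[[0,0.001,-0.03],[0,0,0],1],[[-0.001,0,-0.03],[0,0,0],1],[[0,0,-0.015],[0,0,0],1],[[0,0,-0.007],[0,0,0],1],[[0,0,-0.003],[0,0,0],1],[[0,0,0],[0,0,0],1],[[0,0,0],[0,0,0],1],[[0,0,0],[0,0,0],0.3]])

```text
t: 7.27
ee_pos: [539.8, 307.1, 44.2]
orientation: [0.008, 3.14, 0.002]
ft_force: [-1.3, -0.0, 0.4]
width: 84.1
grasp_force: 0.0
```

servo_tool(steps=[[[0,0,0],[0,0,0],-1],[[0,0,0],[0,0,0],-1],[[0,0,0],[0,0,0],-1],[[0,0,0],[0,0,0],-1],[[0,0,0],[0,0,0],-1],[[0,0,0],[0,0,0],-1],[[0,0,0],[0,0,0],-1],[[0,0,0],[0,0,0],-1]])

```text
t: 7.93
ee_pos: [538.9, 306.6, 42.9]
orientation: [-0.008, -3.142, 0.0]
ft_force: [0.6, 0.0, 0.3]
width: 43.7
grasp_force: 30.0
```

servo_tool(steps=[[[0,0,0.003],[0,0,0],-1],[[0,0,0.006],[0,0,0],-1],[[0,0,0.01],[0,0,0],-1],[[0,0,0.015],[0,0,0],-1],[[0,0,0.02],[0,0,0],-1],[[0,0,0.03],[0,0,0],-1],[[0,0,0.03],[0,0,0],-1],[[0,0,0.03],[0,0,0],-1]])

```text
t: 8.6
ee_pos: [538.5, 306.4, 188.8]
orientation: [-0.008, -3.141, 0.0]
ft_force: [-0.4, -0.2, -3.2]
width: 43.5
grasp_force: 30.0
```

servo_tool(steps=[[[-0.02,0,0.035],[0,0,0],-1],[[-0.02,0,0.035],[0,0,0],-1],[[-0.02,0,0.035],[0,0,0],-1],[[-0.03,0,0.02],[0,0,0],-1],[[-0.03,0,0],[0,0,5],-1],[[-0.03,0,0],[0,0,7],-1],[[-0.03,0.01,0],[0,0,7],-1],[[-0.03,0.02,0],[0,0,7],-1]])

```text
t: 9.27
ee_pos: [327.1, 335.0, 312.8]
orientation: [-0.705, 3.061, -0.0]
ft_force: [0.0, 0.2, -3.1]
width: 43.4
grasp_force: 30.0
```

Run:
```python
from h import *
b=grab("scene"); o=sensors.get_obs();print(o["ee_pos"],o["t"],o["qpos"].round(2),o["width"],o["grasp_force"])
cv2.imwrite("pics/s6.png",b["color"])
P=onplane(b,[[283,383],[340,361]],15);print(P)
# scale surface from depth
V,U=np.mgrid[340:400,260:400];uv=np.c_[U.ravel(),V.ravel()]
Q=(rays(b,uv)*b["range_z"][V,U].ravel()[:,None])@b["W"][:3,:3].T+b["W"][:3,3]
c=b["color"][V,U].reshape(-1,3).astype(int); m=(c[:,0]-c[:,2]>8)&(Q[:,2]>12)&(Q[:,2]<22)
print(m.sum(),Q[m].min(0),Q[m].max(0))
```

```text
[322.74726791 338.35083499 312.74043199] 9.3167 [ 0.78  0.08  1.87  0.    1.19 -1.25] 43.64033558241107 29.975552558898926
[[-244.84567991  579.97264646   15.        ]
 [-264.20745145  405.83615768   15.        ]]
1333 [-369.11653686  428.73610208   12.01296564] [-183.88431639  589.15216516   21.90823544]
```

Holding about 0.32 kg. I'll swing round toward the grey scale behind-left and stop beside it for a look.

servo_tool(steps=[[[-0.036,0.02,0],[0,0,5],-1],[[-0.036,0.02,0],[0,0,5],-1],[[-0.036,0.02,0],[0,0,5],-1],[[-0.036,0.02,0],[0,0,5],-1],[[-0.036,0.02,0],[0,0,5],-1],[[-0.036,0.02,0],[0,0,5],-1],[[-0.036,0.02,0],[0,0,5],-1],[[-0.036,0.02,0],[0,0,5],-1]])

```text
t: 9.98
ee_pos: [39.0, 497.0, 312.8]
orientation: [-1.709, 2.635, 0.001]
ft_force: [0.6, 0.4, -3.1]
width: 43.7
grasp_force: 30.0
```

servo_tool(steps=[[[-0.036,0.01,0.02],[0,0,5],-1],[[-0.036,0.01,0.02],[0,0,5],-1],[[-0.036,0.01,0.02],[0,0,5],-1],[[-0.036,0.01,0.01],[0,0,5],-1],[[-0.02,0.01,0],[0,0,5],-1],[[0,0,0],[0,0,0],-1],[[0,0,0],[0,0,0],-1],[[0,0,0],[0,0,0],-1]])

```text
t: 10.65
ee_pos: [-120.7, 545.4, 380.7]
orientation: [2.234, -2.209, 0.002]
ft_force: [0.4, -1.7, -3.5]
width: 43.5
grasp_force: 30.0
```

Run:
```python
from h import *
d=grab("wrist"); o=sensors.get_obs();print(o["ee_pos"],o["t"],o["qpos"].round(2),R.from_rotvec(o["orientation"]).as_matrix().round(2).tolist(),o["grasp_force"])
np.savez("grey.npz",W=d["W"],K=d["K"],k1=d["k1"],c=d["color"],r=d["range_z"])
cv2.imwrite("pics/w7.png",d["color"])
```

```text
[-120.31004118  545.41801378  380.70808869] 10.7 [ 1.77  0.18  1.6  -0.    1.36 -1.39] [[0.01, -1.0, 0.0], [-1.0, -0.01, -0.0], [0.0, -0.0, -1.0]] 29.966483116149902
```

View pics/w7.png

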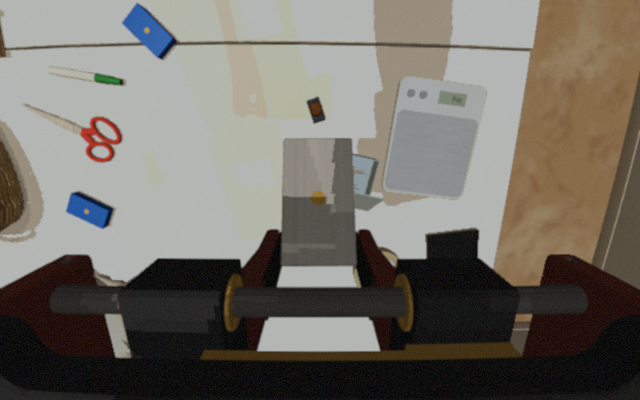

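The view shows the grey-platform scale at corners about (403,77), (487,88), (464,199), (384,190). It is the only grey one, so it is the target. I'll measure it and the held block.

Run:
```python
from h import *
z=np.load("grey.npz"); d=dict(W=z["W"],K=z["K"],k1=float(z["k1"]),range_z=z["r"])
S=onplane(d,[[403,77],[487,86],[464,199],[384,190]],14);print(S.round(),[np.linalg.norm(S[i]-S[(i+1)%4]).round() for i in range(4)])
P=onplane(d,[[398,109],[478,118],[463,198],[386,190]],17);print(P.round(),"mid",P.mean(0).round(),bydepth(d,[(432,155)]).round())
B=bydepth(d,[(318,145),(318,160),(318,180),(318,215),(318,240),(318,255),(295,180),(345,180)]);print(B.round(1))
a=np.degrees(np.arctan2(B[4,2]-B[1,2],B[4,1]-B[1,1]));print("tilt deg",a)
print(bydepth(d,[(362,160),(375,200),(450,245),(385,258)]).round())
```

```text
[[-267.  387.   14.]
 [-418.  398.   14.]
 [-404.  604.   14.]
 [-247.  588.   14.]] [np.float64(151.0), np.float64(207.0), np.float64(158.0), np.float64(202.0)]
[[-261.  441.   17.]
 [-407.  453.   17.]
 [-400.  601.   17.]
 [-250.  588.   17.]] mid [-330.  521.   17.] [[-331.  521.   16.]]
[[-120.8  485.4  360.5]
 [-120.9  494.3  365.2]
 [-121.   505.8  371.4]
 [-121.3  524.9  382.2]
 [-121.4  538.   389. ]
 [-121.5  545.8  392.7]
 [-106.9  506.   371.4]
 [-137.6  505.7  371.3]]
tilt deg 28.613030523236116
[[-204.  533.    4.]
 [-209.  582.  119.]
 [-389.  700.   13.]
 [-153.  534.  421.]]
```

The scale measures about 205x155 mm with its platform middle at (-330,521,17). The block is tilted 28.6° in the grip. I'll go over the scale and level it.

servo_tool(steps=[[[-0.0365,0,0],[-4.8,0,0],-1],[[-0.0365,0,0],[-4.8,0,0],-1],[[-0.0365,0,0],[-4.8,0,0],-1],[[-0.0365,0,0],[-4.8,0,0],-1],[[-0.0365,0,0],[-4.8,0,0],-1],[[-0.0365,0,-0.02],[-4.6,0,0],-1],[[0,0.003,-0.04],[0,0,0],-1],[[0,0,-0.04],[0,0,0],-1]])

```text
t: 11.37
ee_pos: [-340.9, 550.7, 279.0]
orientation: [1.954, -1.93, 0.489]
ft_force: [-0.1, -0.2, -3.2]
width: 43.4
grasp_force: 30.0
```

servo_tool(steps=[[[0,0,-0.04],[0,0,0],-1],[[0,0,-0.04],[0,0,0],-1],[[0,0,-0.04],[0,0,0],-1],[[0,0,-0.03],[0,0,0],-1],[[0,0,-0.02],[0,0,0],-1],[[0,0,0],[0,0,0],-1],[[0,0,0],[0,0,0],-1],[[0,0,0],[0,0,0],-1]])

```text
t: 12.03
ee_pos: [-340.0, 550.4, 112.5]
orientation: [1.952, -1.931, 0.488]
ft_force: [0.3, 0.6, -2.7]
width: 43.8
grasp_force: 30.0
```

Run:
```python
from h import *
d=grab("wrist"); o=sensors.get_obs();print(o["ee_pos"],o["t"],o["qpos"].round(2),R.from_rotvec(o["orientation"]).as_matrix().round(2).tolist(),o["grasp_force"],o["ft_force"])
print(bydepth(d,[(318,145),(318,160),(318,180),(318,215),(318,240),(295,180),(345,180),(240,180),(400,180),(240,130),(400,130)]).round(1))
```

```text
[-340.32647824  550.64584249  113.07808099] 12.0833 [ 2.01  0.8   1.32  0.21  1.48 -1.21] [[0.01, -1.0, -0.0], [-0.88, -0.01, -0.48], [0.48, 0.01, -0.88]] 29.98762160539627 [-0.14009681 -0.28694451 -3.21595746]
[[-3.401e+02  4.874e+02  1.230e+02]
 [-3.402e+02  4.975e+02  1.229e+02]
 [-3.403e+02  5.106e+02  1.231e+02]
 [-3.406e+02  5.325e+02  1.232e+02]
 [-3.407e+02  5.473e+02  1.234e+02]
 [-3.263e+02  5.108e+02  1.232e+02]
 [-3.569e+02  5.105e+02  1.232e+02]
 [-2.623e+02  4.766e+02  1.690e+01]
 [-4.283e+02  4.693e+02  4.000e-01]
 [-2.531e+02  4.128e+02  6.000e-01]
 [-4.318e+02  4.106e+02  8.000e-01]]
```

The block is level with its top at z≈123. The gap to the platform is about 88 mm, so I'll lower gently.

servo_tool(steps=[[[0,0,-0.03],[0,0,0],-1],[[0,0,-0.025],[0,0,0],-1],[[0,0,-0.015],[0,0,0],-1],[[0,0,-0.008],[0,0,0],-1],[[0,0,-0.004],[0,0,0],-1],[[0,0,-0.002],[0,0,0],-1],[[0,0,-0.001],[0,0,0],-1],[[0,0,0],[0,0,0],-1]])

```text
t: 12.75
ee_pos: [-340.7, 549.8, 26.9]
orientation: [1.954, -1.929, 0.49]
ft_force: [-0.3, 0.3, -3.5]
width: 43.6
grasp_force: 30.0
```

servo_tool(steps=[[[0,0,-0.001],[0,0,0],-1],[[0,0,-0.001],[0,0,0],-1],[[0,0,0],[0,0,0],-1],[[0,0,0],[0,0,0],-1],[[0,0,0],[0,0,0],-1],[[0,0,0],[0,0,0],-1],[[0,0,0],[0,0,0],-1],[[0,0,0],[0,0,0],-1]])

```text
t: 13.42
ee_pos: [-340.3, 549.1, 23.9]
orientation: [1.953, -1.929, 0.492]
ft_force: [-0.6, 0.2, -2.8]
width: 43.7
grasp_force: 30.0
```

servo_tool(steps=[[[0,0,-0.001],[0,0,0],-1],[[0,0,0],[0,0,0],-1],[[0,0,0],[0,0,0],-1],[[0,0,0],[0,0,0],-1],[[0,0,0],[0,0,0],-1],[[0,0,0],[0,0,0],-1],[[0,0,0],[0,0,0],-1],[[0,0,0],[0,0,0],-1]])

```text
t: 14.08
ee_pos: [-340.3, 549.1, 22.9]
orientation: [1.953, -1.929, 0.492]
ft_force: [-0.1, 0.1, -2.6]
width: 43.8
grasp_force: 30.0
```

Run:
```python
from h import *
d=grab("wrist"); o=sensors.get_obs();print(o["ee_pos"],o["ft_force"])
print(bydepth(d,[(318,160),(318,180),(318,230),(240,180),(230,200),(400,200)]).round(1))
```

```text
[-340.29315256  549.14046908   22.89728337] [ 0.12620464  0.55561549 -3.21486691]
[[-340.5  496.3   33.7]
 [-340.6  509.4   33.5]
 [-341.   540.2   33.2]
 [-288.   504.5   16.8]
 [-282.4  518.5   16.9]
 [-395.4  517.1   16.7]]
```

servo_tool(steps=[[[0,0,-0.0005],[0,0,0],-1],[[0,0,0],[0,0,0],-1],[[0,0,0],[0,0,0],-1],[[0,0,0],[0,0,0],-1],[[0,0,0],[0,0,0],-1],[[0,0,0],[0,0,0],-1],[[0,0,0],[0,0,0],-1],[[0,0,0],[0,0,0],-1]])

```text
t: 14.8
ee_pos: [-340.3, 549.1, 22.4]
orientation: [1.953, -1.929, 0.492]
ft_force: [0.8, -0.1, -3.6]
width: 44.2
grasp_force: 30.0
```

Within about a millimetre of the platform. I'll release, then back off along the tool axis.

servo_tool(steps=[[[0,0,0],[0,0,0],-0.02],[[0,0,0],[0,0,0],0.1],[[0,0,0],[0,0,0],0.2],[[0,0,0],[0,0,0],0.3],[[0,0,0],[0,0,0],0.4],[[0,0,0],[0,0,0],0.5],[[0,0,0],[0,0,0],0.5],[[0,0,0],[0,0,0],0.5]])

```text
t: 15.47
ee_pos: [-340.3, 549.1, 22.5]
orientation: [1.953, -1.929, 0.492]
ft_force: [0.3, 0.9, -0.1]
width: 65.8
grasp_force: 0.0
```

servo_tool(steps=[[[0,0,0.005],[0,0,0],0.5],[[0,0.005,0.01],[0,0,0],0.5],[[0,0.01,0.02],[0,0,0],0.5],[[0,0.01,0.03],[0,0,0],0.5],[[0,0,0.035],[0,0,0],0.5],[[0,0,0.035],[0,0,0],0.5],[[0,0,0.035],[0,0,0],0.5],[[0,0,0],[0,0,0],0.5]])

```text
t: 16.13
ee_pos: [-341.9, 577.8, 201.4]
orientation: [1.959, -1.932, 0.476]
ft_force: [-0.6, 0.4, 0.3]
width: 65.5
grasp_force: 0.0
```

servo_tool(steps=[[[0,0,0],[0,0,0],0.5],[[0,0,0],[0,0,0],0.5],[[0,0,0],[0,0,0],0.5],[[0,0,0],[0,0,0],0.5],[[0,0,0],[0,0,0],0.5],[[0,0,0],[0,0,0],0.5],[[0,0,0],[0,0,0],0.5],[[0,0,0],[0,0,0],0.5]])

```text
t: 16.8
ee_pos: [-340.3, 574.0, 192.0]
orientation: [1.952, -1.928, 0.492]
ft_force: [-0.2, -0.2, 0.7]
width: 66.1
grasp_force: 0.0
```

Run:
```python
from h import *
d=grab("wrist"); o=sensors.get_obs();print(o["ee_pos"],o["t"],o["ft_force"],o["grasp_force"])
V,U=np.mgrid[100:265:2,150:500:2];uv=np.c_[U.ravel(),V.ravel()]
Q=(rays(d,uv)*d["range_z"][V,U].ravel()[:,None])@d["W"][:3,:3].T+d["W"][:3,3]
m=(Q[:,2]>26)&(Q[:,2]<48)&(abs(Q[:,0]+340)<80)&(abs(Q[:,1]-521)<80)
print(cv2.minAreaRect(Q[m][:,:2].astype(np.float32)),np.percentile(Q[m][:,2],[2,50,98]),Q[m].mean(0))
t=grab("top"); print(onplane(t,[[335.6,147]],40))
```

```text
[-340.28162557  574.09017186  192.13353437] 16.85 [-0.26866915  0.43933958 -0.46411465] 0.0Traceback (most recent call last):
  File "<stdin>", line 6, in <module>
    return _quantile_unchecked(
        a, q, axis, out, overwrite_input, method, keepdims, weights)
    return _ureduce(a,
                    func=_quantile_ureduce_func,
    ...<5 lines>...
                    overwrite_input=overwrite_input,
                    method=method)
    r = func(a, **kwargs)
    result = _quantile(arr,
                       quantiles=q,
    ...<2 lines>...
                       out=out,
                       weights=wgt)
    slices_having_nans = np.isnan(arr[-1, ...])
                                  ~~~^^^^^^^^^
IndexError: index -1 is out of bounds for axis 0 with size 0
```

Run:
```python
from h import *
d=grab("wrist"); b=grab("scene")
for n,d in(("w",d),("s",b)):
    V,U=np.mgrid[2:398,2:638];uv=np.c_[U.ravel(),V.ravel()]
    Q=(rays(d,uv)*d["range_z"][V,U].ravel()[:,None])@d["W"][:3,:3].T+d["W"][:3,3]
    for lo,hi in((10,24),(26,48)):
        m=(Q[:,2]>lo)&(Q[:,2]<hi)&(abs(Q[:,0]+335)<110)&(abs(Q[:,1]-505)<130)
        print(n,lo,hi,m.sum(),m.sum() and (np.percentile(Q[m],[1,50,99],axis=0).round(1).tolist(),uv[m].min(0),uv[m].max(0),cv2.minAreaRect(Q[m][:,:2].astype(np.float32))))
```

```text
w 10 24 18236 ([[-411.8, 392.6, 13.2], [-335.1, 500.6, 16.6], [-253.1, 599.3, 20.1]], array([223, 120]), array([376, 286]), ((-320.4046936035156, 493.5352478027344), (210.85690307617188, 181.4553985595703), 83.85382080078125))
w 26 48 86 ([[-228.1, 529.7, 26.6], [-226.3, 536.2, 38.6], [-225.1, 545.3, 46.0]], array([217, 218]), array([225, 233]), ((-226.3980712890625, 537.5757446289062), (15.801090240478516, 2.774109125137329), 87.45572662353516))
s 10 24 1585 ([[-382.6, 386.9, 10.4], [-313.4, 445.1, 15.2], [-253.6, 528.5, 21.3]], array([284, 360]), array([368, 397]), ((-289.1944885253906, 470.38568115234375), (229.67279052734375, 114.7953872680664), 61.75497817993164))
s 26 48 1 ([[-228.4, 533.6, 29.8], [-228.4, 533.6, 29.8], [-228.4, 533.6, 29.8]], array([295, 368]), array([295, 368]), ((-228.37664794921875, 533.5518188476562), (0.0, 0.0), 0.0))
```

Run:
```python
from h import *
d=grab("wrist"); np.savez("end.npz",W=d["W"],K=d["K"],k1=d["k1"],c=d["color"],r=d["range_z"])
Wi=np.linalg.inv(d["W"]); p=Wi[:3,:3]@np.array([-340,522,35])+Wi[:3,3]
print("proj",p[:2]/p[2]*d["K"][0,0]+d["K"][:2,2],"zero px",(d["range_z"]==0).sum())
for v in range(120,290,10): print(v,[ (u,*bydepth(d,[(u,v)])[0].round(0).astype(int).tolist(),*d["color"][v,u].tolist()) for u in (260,290,320,350)])
```

```text
proj [316.9298579  214.42527254] zero px 1978
120 [(260, -257, 378, 2, 192, 194, 191), (290, -300, 378, 1, 135, 153, 164), (320, -343, 377, 1, 139, 157, 167), (350, -386, 376, 1, 137, 155, 165)]
130 [(260, -258, 394, 1, 187, 190, 188), (290, -302, 401, 15, 177, 178, 175), (320, -343, 400, 15, 175, 177, 174), (350, -384, 400, 15, 175, 177, 175)]
140 [(260, -262, 416, 15, 167, 174, 173), (290, -303, 417, 18, 134, 133, 129), (320, -343, 416, 16, 124, 143, 131), (350, -383, 415, 16, 168, 171, 168)]
150 [(260, -263, 431, 15, 178, 178, 176), (290, -303, 431, 15, 179, 180, 178), (320, -343, 430, 16, 150, 159, 153), (350, -383, 429, 15, 176, 178, 176)]
160 [(260, -264, 446, 16, 160, 159, 157), (290, -303, 445, 16, 161, 160, 157), (320, -343, 444, 15, 176, 178, 176), (350, -383, 444, 15, 176, 178, 175)]
170 [(260, -265, 460, 17, 154, 153, 151), (290, -304, 460, 17, 157, 154, 151), (320, -343, 459, 17, 157, 153, 152), (350, -383, 459, 17, 156, 153, 151)]
180 [(260, -266, 474, 17, 154, 152, 149), (290, -304, 473, 16, 154, 153, 150), (320, -343, 473, 17, 157, 154, 152), (350, -382, 472, 17, 156,
[... 830 characters left out ...]
1, 17, 159, 155, 154), (320, -344, 551, 19, 100, 108, 114), (350, -381, 550, 17, 154, 149, 149)]
250 [(260, -308, 578, 207, 21, 24, 23), (290, -308, 563, 17, 156, 153, 151), (320, -344, 563, 17, 159, 155, 153), (350, -381, 562, 17, 159, 156, 154)]
260 [(260, -308, 583, 205, 12, 11, 14), (290, -308, 575, 17, 158, 154, 153), (320, -344, 575, 17, 158, 156, 153), (350, -381, 574, 17, 156, 152, 150)]
270 [(260, -309, 589, 205, 29, 29, 28), (290, -308, 587, 17, 157, 155, 152), (320, -344, 587, 16, 158, 155, 153), (350, -381, 586, 17, 159, 156, 153)]
280 [(260, -270, 600, 1, 166, 185, 194), (290, -307, 599, 1, 173, 191, 189), (320, -345, 598, 15, 175, 179, 177), (350, -381, 598, 17, 160, 159, 156)]
```

The block does lie there, but its top is at z≈19: it sank through to the table. The grey "scale" here is not solid, so it is a look-alike. The fixed scale must be the other one, which measured 159x211 mm. I'll locate the block precisely and regrasp it.

Run:
```python
from h import *
z=np.load("end.npz"); d=dict(W=z["W"],K=z["K"],k1=float(z["k1"])); c=z["c"]
m=(c.max(2)<142).astype(np.uint8); roi=np.zeros_like(m); roi[175:250,285:352]=1
cn=max(cv2.findContours(m&roi,0,1)[0],key=cv2.contourArea); P=onplane(d,cn[:,0].astype(float),18)
print(cv2.minAreaRect(P[:,:2].astype(np.float32)), P.min(0),P.max(0))
z=np.load("cream.npz"); d=dict(W=z["W"],K=z["K"],k1=float(z["k1"]),range_z=z["r"])
print(bydepth(d,[(360,155),(330,180),(390,130),(385,190),(345,85)]).round(1))
P=onplane(d,[[314,104],[411,110],[402,206],[306,196]],17);print(P.mean(0))
```

```text
((-343.2080078125, 520.8218383789062), (39.715293884277344, 79.09791564941406), 0.6212856769561768) [-362.75094405  481.32333248   18.        ] [-322.93746455  560.3488272    18.        ]
[[ 490.4 -288.5   20.8]
 [ 437.9 -322.3   20.3]
 [ 541.3 -256.1   19.7]
 [ 525.9 -351.2   20. ]
 [ 478.6 -180.9   21.2]]
[ 488.33336118 -289.851678     17.        ]
```

servo_tool(steps=[[[0,-0.01,0],[4.8,0,0],1],[[0,-0.01,0],[4.8,0,0],1],[[0,-0.01,0],[4.8,0,0],1],[[0,-0.01,-0.01],[4.8,0,0],1],[[0,-0.01,-0.01],[4.8,0,0],1],[[0,-0.003,-0.02],[4.6,0,0],1],[[0,0,-0.03],[0,0,0],1],[[0,0,0],[0,0,0],1]])

```text
t: 17.67
ee_pos: [-338.8, 517.2, 118.6]
orientation: [2.236, -2.205, 0.011]
ft_force: [0.0, -0.7, -0.7]
width: 88.0
grasp_force: 0.0
```

servo_tool(steps=[[[-0.003,0,-0.03],[0,0,0],1],[[0,0,-0.03],[0,0,0],1],[[0,0,-0.025],[0,0,0],1],[[0,0,-0.015],[0,0,0],1],[[0,0,-0.008],[0,0,0],1],[[0,0,-0.004],[0,0,0],1],[[0,0,0],[0,0,0],1],[[0,0,0],[0,0,0],1]])

```text
t: 18.33
ee_pos: [-343.7, 522.1, 11.5]
orientation: [-2.235, 2.207, 0.002]
ft_force: [0.2, 0.5, 0.6]
width: 87.6
grasp_force: 0.0
```

servo_tool(steps=[[[0,0,0],[0,0,0],0.3],[[0,0,0],[0,0,0],-1],[[0,0,0],[0,0,0],-1],[[0,0,0],[0,0,0],-1],[[0,0,0],[0,0,0],-1],[[0,0,0],[0,0,0],-1],[[0,0,0],[0,0,0],-1],[[0,0,0],[0,0,0],-1]])

```text
t: 19.0
ee_pos: [-343.0, 521.0, 10.5]
orientation: [-2.235, 2.207, -0.001]
ft_force: [2.5, -0.6, 3.3]
width: 43.7
grasp_force: 30.0
```

servo_tool(steps=[[[0,0,0.005],[0,0,0],-1],[[0,0,0.02],[0,0,0],-1],[[0,0,0.04],[0,0,0],-1],[[0,0,0.04],[0,0,0],-1],[[0,0,0.04],[0,0,0],-1],[[0,0,0.04],[0,0,0],-1],[[0,0,0.04],[0,0,0],-1],[[0,0,0.04],[0,0,0],-1]])

```text
t: 19.67
ee_pos: [-343.0, 520.3, 277.2]
orientation: [2.235, -2.207, 0.001]
ft_force: [-0.7, 0.6, -3.0]
width: 43.4
grasp_force: 30.0
```

servo_tool(steps=[[[0.036,0,0.01],[0,0,-5],-1],[[0.036,0,0.01],[0,0,-5],-1],[[0.036,0,0.01],[0,0,-5],-1],[[0.036,0,0.01],[0,0,-5],-1],[[0.036,0,0],[0,0,-5],-1],[[0.036,0,0],[0,0,-5],-1],[[0.036,0,0],[0,0,-5],-1],[[0.036,0,0],[0,0,-5],-1]])

```text
t: 20.33
ee_pos: [-53.8, 520.3, 315.3]
orientation: [1.34, -2.841, 0.0]
ft_force: [0.5, 1.1, -4.0]
width: 43.7
grasp_force: 30.0
```

servo_tool(steps=[[[0.038,-0.012,0],[0,0,-5],-1],[[0.038,-0.012,0],[0,0,-5],-1],[[0.038,-0.012,0],[0,0,-5],-1],[[0.038,-0.012,0],[0,0,-5],-1],[[0.038,-0.012,0],[0,0,-5],-1],[[0.038,-0.012,0],[0,0,-5],-1],[[0.038,-0.012,0],[0,0,-5],-1],[[0.038,-0.012,0],[0,0,-5],-1]])

```text
t: 21.0
ee_pos: [250.0, 423.8, 315.4]
orientation: [0.287, -3.128, -0.0]
ft_force: [-0.2, 1.5, -2.3]
width: 43.2
grasp_force: 30.0
```

servo_tool(steps=[[[0.024,-0.033,0],[0,0,-5],-1],[[0.024,-0.033,0],[0,0,-5],-1],[[0.024,-0.033,0],[0,0,-5],-1],[[0.024,-0.033,0],[0,0,-5],-1],[[0.024,-0.033,0],[0,0,-5],-1],[[0.024,-0.033,0],[0,0,-5],-1],[[0.024,-0.033,0],[0,0,-5],-1],[[0.024,-0.033,0],[0,0,-5],-1]])

```text
t: 21.67
ee_pos: [441.0, 159.2, 315.4]
orientation: [-0.801, -3.038, -0.0]
ft_force: [0.5, 0.7, -3.2]
width: 43.6
grasp_force: 30.0
```

servo_tool(steps=[[[0.003,-0.04,0],[0,0,0],-1],[[0.003,-0.04,0],[0,0,0],-1],[[0.003,-0.04,0],[0,0,0],-1],[[0.003,-0.04,0],[0,0,0],-1],[[0.003,-0.04,0],[0,0,0],-1],[[0.003,-0.04,0],[0,0,0],-1],[[0.003,-0.03,0],[0,0,0],-1],[[0,0,0],[0,0,0],-1]])

```text
t: 22.33
ee_pos: [461.8, -113.3, 315.4]
orientation: [0.8, 3.037, -0.002]
ft_force: [0.1, 1.2, -3.8]
width: 43.9
grasp_force: 30.0
```

Run:
```python
from h import *
d=grab("wrist"); o=sensors.get_obs();print(o["ee_pos"],o["t"],o["qpos"].round(2),R.from_rotvec(o["orientation"]).as_matrix().round(2).tolist(),o["grasp_force"],o["ft_force"])
np.savez("c2.npz",W=d["W"],K=d["K"],k1=d["k1"],c=d["color"],r=d["range_z"])
V,U=np.mgrid[2:398,2:638];uv=np.c_[U.ravel(),V.ravel()]
Q=(rays(d,uv)*d["range_z"][V,U].ravel()[:,None])@d["W"][:3,:3].T+d["W"][:3,3]
m=(Q[:,2]>10)&(Q[:,2]<25)&(abs(Q[:,0]-495)<130)&(abs(Q[:,1]+265)<160)
print(m.sum(),cv2.minAreaRect(Q[m][:,:2].astype(np.float32)),np.percentile(Q[m][:,2],[5,50,95]))
```

```text
[ 461.38930159 -111.090085    315.15353885] 22.3833 [-0.26  0.09  1.85  0.    1.2  -1.32] [[-0.87, 0.49, -0.0], [0.49, 0.87, 0.0], [0.0, -0.0, -1.0]] 29.998501539230347 [-0.47517287  0.15938043 -2.86340461]
5636 ((485.6001892089844, -259.9351806640625), (209.31565856933594, 136.1312713623047), 75.70660400390625) [17.12509566 20.00098232 21.50786441]
```

Still held. The platform middle is at about (490,-290), so I'll move over it and lower.

servo_tool(steps=[[[0.006,-0.036,-0.01],[0,0,0],-1],[[0.006,-0.036,-0.02],[0,0,0],-1],[[0.006,-0.036,-0.02],[0,0,0],-1],[[0.006,-0.036,-0.02],[0,0,0],-1],[[0.005,-0.035,-0.02],[0,0,0],-1],[[0,0,-0.035],[0,0,0],-1],[[0,0,-0.035],[0,0,0],-1],[[0,0,-0.03],[0,0,0],-1]])

```text
t: 23.05
ee_pos: [490.2, -286.9, 123.2]
orientation: [-0.795, -3.038, -0.002]
ft_force: [-0.6, 0.6, -2.8]
width: 43.4
grasp_force: 30.0
```

servo_tool(steps=[[[0,0,-0.03],[0,0,0],-1],[[0,0,-0.025],[0,0,0],-1],[[0,0,-0.015],[0,0,0],-1],[[0,0,-0.01],[0,0,0],-1],[[0,0,-0.005],[0,0,0],-1],[[0,0,0],[0,0,0],-1],[[0,0,0],[0,0,0],-1],[[0,0,0],[0,0,0],-1]])

```text
t: 23.72
ee_pos: [491.6, -288.1, 41.6]
orientation: [0.793, 3.038, -0.001]
ft_force: [1.1, -0.1, -2.8]
width: 43.5
grasp_force: 30.0
```

Run:
```python
from h import *
d=grab("wrist"); o=sensors.get_obs();print(o["ee_pos"],o["t"],o["ft_force"])
for v in (130,150,170,190,210): print(v,bydepth(d,[(u,v) for u in (220,260,300,318,340,380,420)]).round(0).astype(int).tolist())
```

```text
[ 491.55617209 -288.22881074   41.63439751] 23.7667 [ 0.30065125 -0.39918502 -2.81923616]
130 [[397, -315, 1], [413, -287, 18], [425, -265, 20], [431, -255, 20], [437, -243, 21], [450, -221, 20], [462, -198, 18]]
150 [[411, -316, 20], [423, -293, 20], [436, -271, 20], [441, -261, 20], [448, -249, 20], [461, -227, 20], [474, -203, 18]]
170 [[421, -323, 20], [434, -300, 20], [447, -278, 20], [453, -267, 20], [460, -255, 20], [472, -232, 20], [486, -209, 18]]
190 [[432, -331, 20], [445, -307, 20], [454, -279, 50], [458, -271, 50], [464, -260, 51], [484, -238, 20], [498, -214, 18]]
210 [[444, -339, 20], [457, -315, 20], [464, -285, 51], [468, -276, 51], [475, -265, 50], [497, -244, 20], [510, -220, 20]]
```

servo_tool(steps=[[[0,0,-0.005],[0,0,0],-1],[[0,0,-0.003],[0,0,0],-1],[[0,0,-0.001],[0,0,0],-1],[[0,0,-0.001],[0,0,0],-1],[[0,0,-0.001],[0,0,0],-1],[[0,0,0],[0,0,0],-1],[[0,0,0],[0,0,0],-1],[[0,0,0],[0,0,0],-1]])

```text
t: 24.43
ee_pos: [490.8, -287.9, 29.4]
orientation: [0.794, 3.039, -0.0]
ft_force: [-0.4, 0.7, -3.2]
width: 44.0
grasp_force: 30.0
```

servo_tool(steps=[[[0,0,-0.001],[0,0,0],-1],[[0,0,0],[0,0,0],-1],[[0,0,-0.001],[0,0,0],-1],[[0,0,0],[0,0,0],-1],[[0,0,0],[0,0,0],-1],[[0,0,0],[0,0,0],-1],[[0,0,0],[0,0,0],-1],[[0,0,0],[0,0,0],-1]])

```text
t: 25.1
ee_pos: [490.8, -287.9, 27.4]
orientation: [0.794, 3.039, -0.0]
ft_force: [0.3, -0.9, -2.4]
width: 43.4
grasp_force: 30.0
```

servo_tool(steps=[[[0,0,-0.001],[0,0,0],-1],[[0,0,0],[0,0,0],-1],[[0,0,0],[0,0,0],-1],[[0,0,0],[0,0,0],-1],[[0,0,0],[0,0,0],-1],[[0,0,0],[0,0,0],-1],[[0,0,0],[0,0,0],-1],[[0,0,0],[0,0,0],-1]])

```text
t: 25.77
ee_pos: [490.8, -287.9, 27.4]
orientation: [0.794, 3.039, -0.0]
ft_force: [-2.0, 1.5, 9.2]
width: 43.3
grasp_force: 30.0
```

Contact: the force rose to +9 N at z 27.4, so this scale is solid. I'll release and retreat.

servo_tool(steps=[[[0,0,0.001],[0,0,0],-1],[[0,0,0],[0,0,0],0],[[0,0,0],[0,0,0],0.2],[[0,0,0],[0,0,0],0.4],[[0,0,0],[0,0,0],0.5],[[0,0,0],[0,0,0],0.5],[[0,0,0],[0,0,0],0.5],[[0,0,0],[0,0,0],0.5]])

```text
t: 26.43
ee_pos: [490.7, -287.9, 27.4]
orientation: [0.794, 3.039, -0.0]
ft_force: [0.1, -0.1, -0.0]
width: 65.8
grasp_force: 0.0
```

servo_tool(steps=[[[0,0,0.005],[0,0,0],0.5],[[0,0,0.015],[0,0,0],0.5],[[0,0,0.03],[0,0,0],0.5],[[0,0,0.035],[0,0,0],0.5],[[0,0,0.035],[0,0,0],0.5],[[0,0,0.02],[0,0,0],0.5],[[0,0,0.01],[0,0,0],0.5],[[0,0,0],[0,0,0],0.5]])

```text
t: 27.1
ee_pos: [491.9, -288.6, 180.0]
orientation: [0.793, 3.035, -0.002]
ft_force: [0.1, -1.1, -0.8]
width: 65.7
grasp_force: 0.0
```

servo_tool(steps=[[[0,0,0],[0,0,0],0.5],[[0,0,0],[0,0,0],0.5],[[0,0,0],[0,0,0],0.5],[[0,0,0],[0,0,0],0.5],[[0,0,0],[0,0,0],0.5],[[0,0,0],[0,0,0],0.5],[[0,0,0],[0,0,0],0.5],[[0,0,0],[0,0,0],0.5]])

```text
t: 27.77
ee_pos: [490.7, -287.9, 177.2]
orientation: [-0.794, -3.039, -0.0]
ft_force: [-0.5, -0.2, 0.4]
width: 65.8
grasp_force: 0.0
```

Run:
```python
from h import *
d=grab("wrist"); o=sensors.get_obs();print(o["ee_pos"],o["t"],o["ft_force"],o["grasp_force"])
V,U=np.mgrid[2:398,2:638];uv=np.c_[U.ravel(),V.ravel()]
Q=(rays(d,uv)*d["range_z"][V,U].ravel()[:,None])@d["W"][:3,:3].T+d["W"][:3,3]
for lo,hi in((15,26),(30,45)):
    m=(Q[:,2]>lo)&(Q[:,2]<hi)&(abs(Q[:,0]-490)<90)&(abs(Q[:,1]+280)<110)
    print(m.sum(),cv2.minAreaRect(Q[m][:,:2].astype(np.float32)),np.percentile(Q[m][:,2],[5,50,95]),Q[m].mean(0))
```

```text
[ 490.70102186 -287.88276963  177.28868007] 27.8167 [-0.22530847 -0.32862491 -0.54536272] 0.0
19382 ((497.236083984375, -262.61663818359375), (209.1289825439453, 160.25335693359375), 76.03837585449219) [17.21447337 19.68225829 21.1636954 ] [ 490.80202022 -262.818021     19.45239261]
2871 ((490.24853515625, -288.24334716796875), (44.161502838134766, 80.31790161132812), 60.67150115966797) [34.81804537 36.09309323 37.20665748] [ 488.79137647 -287.36826089   36.06229447]
```

The weight lies flat at (490,-288) with its top about 17 mm over the platform. The scale measures 209x160 mm, and the gripper is clear. I'll hand it in.

```bash
python3 -c "from workcell import close_job; print(close_job())"
```

```text
the job is handed in; nothing more can be done
None
```

I handed the job in at about 28 s with the larger weight, tipped up first, lying flat near the middle of the platform of the solid 160 x 210 mm scale, though I first set it on a grey look-alike it sank through, and I did not re-measure the untouched smaller weight at the end.

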